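Lift the split ring out of the filter block with the hooked pick

ROBOT

A 6-joint arm with a two-finger parallel gripper is mounted at the origin on a cart in front of the work surface, level with it; the furniture and walls round the work are solid. World frame = base frame: x ahead of the robot, y to its left, z up, the work surface at z = 0. Lengths are in m, angles in degrees, forces in N, time in s.
With the tool pointing down it reaches from about 0.4 to 0.825 m from the base axis. Payload 7 kg.
Tool frame: the origin (TCP) lies on the centre line of the jaws, within the pads' length; the fingertips stand 19 mm ahead of it and the grasp point (between the pads) is the TCP; z points along the fingers, y is the line along which they close (so a half turn about z gives the same grasp; the last joint's range is limited). The gripper opens to 88 mm and grips with 3 to 60 N. Pads are 19 mm wide; open, the fingers measure 130 mm over their backs; the gripper's body (78 mm by 193 mm) begins 47 mm behind the grasp point.
Start: joints at [83.256, 20.546, 0.682, 0, -70.136, -16.507], TCP at [0.266, 0.62, 0.246] pointing down, gripper open.
Joint ranges: [-176.03, 176.03], [-82.01, 121.73], [-58.28, 71.71], [-173.87, 95.51], [-174.79, -0.11], [-173.66, 173.66]. Speed limits (degrees/s): [136.94, 136.94, 172.46, 180, 180, 180].

INTERFACE

Orientations are given as [roll, pitch, yaw] about the fixed x, y, z axes, in that order (R = Rz(yaw) Ry(pitch) Rx(roll)).
In Python, from plant import get_state, capture, close_job gives the robot as it stands.
- The arm moves only by the tool apply_moves, never from a script. Its argument "targets" is a list of rows, each a list of 7 numbers: the opening, from 0 (shut) to 1 (fully open), then the shift along the tool's x, y, z normalised to -1 to 1, where 1 is 1000 mm, then the turn, a rotation vector about the tool's x, y, z normalised to -1 to 1, where 1 is 90 degrees. In form: [[claw, tx, ty, tz, ax, ay, az], ...]. A call has 1 to 20 rows; each row shifts and turns the commanded pose from where the row before left it, along the tool's axes as they then stand; what a row does not reach is not made up. A row lasts 1/12 s, in which the tool goes at most 41.7 mm and 7.16 degrees, less where a joint would pass 70% of its speed; a pose out of reach is approached as far as the arm can. A call with a number of a shift or a turn outside -1 to 1 is refused whole. A call with a gripper value outside its range is refused whole. The fingers move at their own pace and stop on an object; "newtons" is the grip in N (left out, the last holds). Time passes only in rows, so rows that do not move let the fingers close. It gives the time, the measured TCP pose, the force, the opening and the grip force at its end, in the units of the state.
- get_state(): the state, without advancing time (a new reading comes with each control period).
- capture(name): name is "scene" or "top" or "wrist"; returns a dict with "frame" (480x640x3 uint8, red, green, blue), "range_z" (480x640 float32, m along the optical axis (not along the pixel's ray), 0 where there is no reading), "camera_matrix" (3x3 intrinsics, pixels), "T" (4x4, takes a point from camera to world coordinates). Camera axes: x right, y down, z forward; pixel columns grow to the right and rows downward; lengths in m; the calibration is good to about 2 mm. A picture is of the moment at which its call begins.
- close_job(): hands the job in; it is judged then, once.
The state is a dict: "time_s": time; "joints": joint angles; "qd": joint speeds; "joint_torque": joint torques, N m; "tcp_pos": TCP position; "eef_rot": TCP orientation; "contact_force": force on the tool from outside, world axes, zero at the start; "moment": the same for the moment, N m; "gripper_width": finger opening in m; "gripper_force": force on a finger pad.
Only numpy, scipy, OpenCV 4.12 (cv2) and the standard library are available. Lean on these libraries where they do the work, as an engineer would, in place of code of your own. Each camera call takes 0.05 s, during which the arm holds its last target. There are 200 camera calls.

TASK

Take the hooked pick from its stand and, with its toe under the end of the steel split ring that lies over the slot, lift that end out of the round collar on the filter block and draw the ring over the collar so that it lies flat on the empty half of the block's top. Do not touch the ring with the fingers. Then hang the pick upright back in its stand.

Things in the scene. Friction and masses are not known exactly. Their poses are not given: they have to be found in the camera images.
- block: Fixed grey filter block 200 (x) x 110 mm, top at z 24 mm, on a 6 mm foot plate 210 x 120; origin centre of underside, x towards its empty half (to the robot's left, within 17 deg). Round collar, radius 37 to 43, 6 high, on top about x -55, y 0. Slot sunk in the top: x -69 to -7, y -17 to 17, floor z 8; collar is open where the slot crosses its +x side. Empty half: x -7 to 100.
- ring: Loose flat steel split ring (C), radius 27 to 36, 5 mm thick, 58 g; origin at its centre, on the underside. Starts flat on the block's top inside the collar, concentric, axes parallel to the block's. Its gap spans 15 to 45 degrees from its x towards its y; the end at 15 degrees bridges the slot (y -17 to +8 mm there), free underneath.
- pick: Loose hooked pick, upright, 100 g; origin on the shank axis at the toe's underside, z up. Toe: flat bar along +x, reaches 18 mm from the axis, 8 wide, 3.5 thick. Shank 6 mm round; guard disc 44 mm wide at z 60 to 65; black handle 18 (x) x 14 mm (y), z 65 to 135, grip across y near z 103. Hangs by the guard in the stand, its axes parallel, origin 12 mm above the stand's.
- stand: Fixed aluminium stand, base 80 (x) x 90 mm; origin centre of underside; x to the robot's left within 17 deg. Two upright cheeks 60 mm long (x), 14 thick, tops at z 72 mm, leave a gap 22 mm wide (y -11 to 11), open above and at both ends. The pick's shank and toe hang in the gap, toe along +x; its guard rests on the cheek tops.
Not all that is in view belongs to the job. What is meant by the ring is not blue, and is the smaller of those in its own colour.

How it is judged (in metres and radians):
On the way:
1. the ring is raised out of the collar on the pick (its centre more than 5 mm above the block's top, the pick touching it) (z of ring in the frame of block above 0.029 m and contact force between pick and ring above 0.05 N), for 0.1 s.
At the end, for the whole second after the job is handed in: The ring rests flat (within 6 degrees) on the empty half of the block's top, clear of the collar (centre 15 to 95 mm along the block's x, within 50 mm of its middle line); the pick hangs at rest, upright (10 degrees), in the stand, guard on the cheeks (6 mm), within 25 mm of its centre (x of ring in the frame of block between 0.015 and 0.095 m and y of ring in the frame of block between -0.05 and 0.05 m and z of ring in the frame of block between 0.02 and 0.032 m and angle between the z axis of ring and the z axis of block, either way round below 0.1 rad and linear speed of each of ring, pick below 0.02 m/s and z of pick in the frame of stand between 0.006 and 0.018 m and horizontal distance between pick and stand below 0.025 m and angle between pick's own z axis and vertical below 0.17 rad); the robot touches nothing.
It fails at once if the fingers touch the ring (contact force between the fingers and ring above 0.3 N).
It also fails if it takes over 56 s, if anything falls off the work surface, if the arm or the gripper's body presses on something with over 40 N, if the wrist force passes 120 N, or if a joint passes its speed limit or range.

## Working session

There is one attempt and no reset: what is moved stays moved. The work goes in short steps, Python scripts to look and compute and a tool call to move; the robot and the scene stay as the last step left them, time stands still between calls to the robot, and variables do not carry over. Pictures are saved under pics/ and viewed, at most 13 in all, crops included, and the job is handed in when it is done.

Besides the shell and the picture viewer there is one more tool, called after ">>>" by a JSON object that holds its "op" and its "data", one argument or row to a line. apply_moves: Moves the arm, as the interface text tells. Scaled input: -1 to 1 covers 1000 mm each way for a shift and 90 degrees each way for a turn. Its arguments: {"type":"object","properties":{"targets":{"type":"array","items":{"type":"array","items":{"type":"number"}}},"newtons":{"type":"number"}},"required":["targets"]}

```bash
mkdir -p pics; ls
python3 - <<'E'
from plant import get_state, capture
import cv2,pickle
print(get_state())
for n in("scene","top"):
    c=capture(n); pickle.dump(c,open(n+'.pkl','wb'))
    cv2.imwrite(f'pics/{n}0.png',c['frame'][:,:,::-1]); print(n,c['camera_matrix'].tolist(),c['T'].round(3).tolist())
E
```

```text
pics
{'time_s': 0.0, 'joints': array([ 8.32566928e+01,  2.05916653e+01,  6.32549959e-01, -2.01194378e-02,
       -7.01373723e+01, -1.65085912e+01]), 'qd': array([ 0.02183519,  0.03059198, -0.04119425, -0.10096309, -0.05334804,
        0.01311671]), 'joint_torque': array([-8.62390061e-04, -5.82715416e+01,  2.93058211e+01,  6.99693024e+00,
        6.91286419e-03, -1.59348410e-04]), 'tcp_pos': array([0.26629333, 0.61973159, 0.24461079]), 'eef_rot': array([ 1.79902115e+02, -9.28673121e-03, -2.32587423e+01]), 'contact_force': array([-0.29711192, -0.37135521,  0.49463674]), 'moment': array([-0.01354454, -0.05936978,  0.0026376 ]), 'gripper_force': 0.0, 'gripper_width': 0.08710617214469411}
scene [[532.862574171926, 0.0, 324.0583682668062], [0.0, 532.862574171926, 234.086882956208], [0.0, 0.0, 1.0]] [[0.804, -0.368, 0.468, -0.072], [-0.595, -0.484, 0.642, -0.743], [-0.01, -0.794, -0.608, 0.791], [0.0, 0.0, 0.0, 1.0]]
top [[588.8279322616492, 0.0, 325.62924194480894], [0.0, 588.8279322616492, 244.58799448488094], [0.0, 0.0, 1.0]] [[0.025, -0.989, 0.149, 0.336], [-1.0, -0.025, 0.004, 0.02], [0.0, -0.149, -0.989, 1.264], [0.0, 0.0, 0.0, 1.0]]
```

View pics/top0.png

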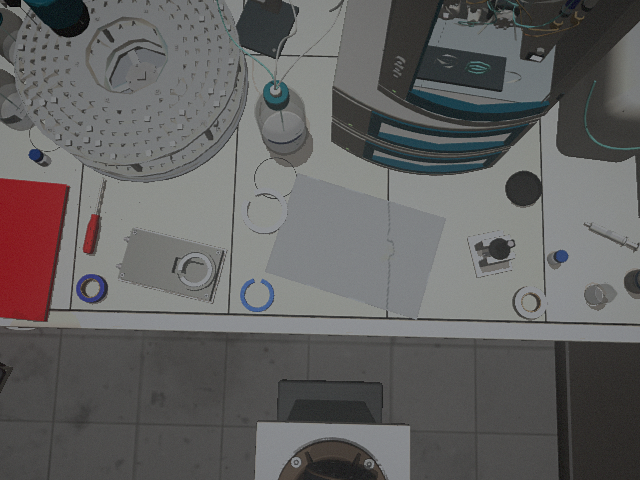

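View pics/scene0.png

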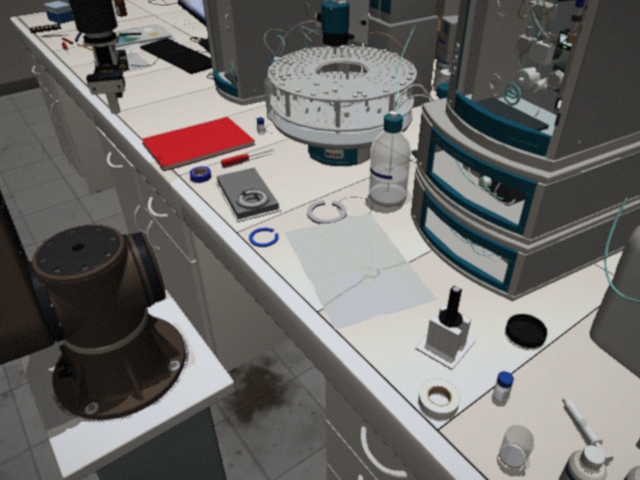

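The top view shows the candidate rings. The blue C at (257,294) is excluded by colour. The large steel C lies on the table at (267,213), and the small steel C sits in the block's collar at (195,270). The tape at (529,302) and the blue roll at (92,288) are not split rings. The one in the collar fits: it is steel, the smaller of the two, and inside the collar. I'll confirm it in a crop, with the stand (492,252) beside it.

Run:
```python
import cv2,pickle,numpy as np
f=pickle.load(open('top.pkl','rb'))['frame'][:,:,::-1]
a=cv2.resize(f[222:307,110:240],None,fx=6,fy=6,interpolation=cv2.INTER_CUBIC)[:, :780]
b=cv2.resize(f[225:285,460:525],None,fx=4,fy=4)
a=cv2.resize(a,None,fx=.65,fy=.65); o=np.zeros((360,800,3),np.uint8); o[:a.shape[0],:a.shape[1]]=a; o[:240,520:780]=b
cv2.imwrite('pics/crop1.png',o)
```

```text
(no output)
```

View pics/crop1.png

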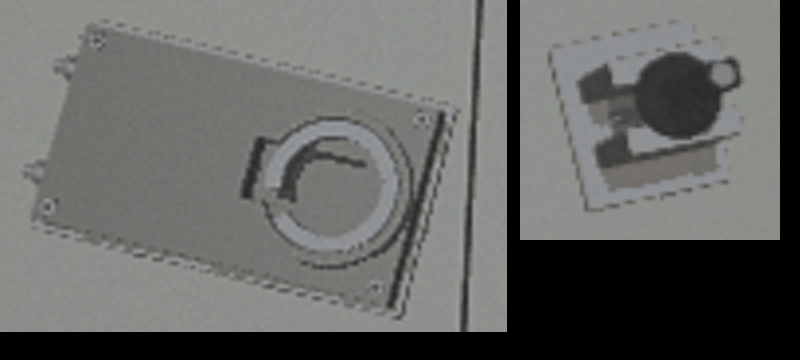

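The crop confirms the small steel C in the collar: ring centre about (335,185) in the crop, gap at lower left (275,203), and slot edge at (255,168). The stand is on the right, with the pick's guard at (678,95). Next I'll measure from depth.

```bash
cat > h.py <<'E'
import cv2,numpy as np
def cloud(c):
    d=c['range_z'];K=c['camera_matrix'];v,u=np.indices(d.shape)
    p=np.stack([(u-K[0,2])/K[0,0]*d,(v-K[1,2])/K[1,1]*d,d],-1)
    return p@c['T'][:3,:3].T+c['T'][:3,3]
def rect(p):
    p=np.asarray(p,np.float32); (c,s,a)=cv2.minAreaRect(p*1000); return np.round(c,1),np.round(s,1),round(a,2)
def ray(c,uv,z):
    K=c['camera_matrix'];uv=np.atleast_2d(uv).astype(float)
    d=np.c_[(uv[:,0]-K[0,2])/K[0,0],(uv[:,1]-K[1,2])/K[1,1],np.ones(len(uv))]@c['T'][:3,:3].T
    o=c['T'][:3,3]; return o+d*((z-o[2])/d[:,2])[:,None]
def blob(m):
    n,l,s,_=cv2.connectedComponentsWithStats(m.astype(np.uint8)); return l==1+np.argmax(s[1:,4])
E
python3 - <<'E'
import pickle
from h import *
c=pickle.load(open('top.pkl','rb')); P=cloud(c)
B=P[222:307,110:240]; z=B[...,2]
print(np.histogram(z,bins=np.arange(-.01,.05,.004)))
m=blob((z>.018)&(z<.036)); print('block',rect(B[m][:,:2]))
S=P[225:285,460:525]; z=S[...,2]
print(np.histogram(z,bins=np.arange(-.01,.19,.01)))
m=blob((z>.060)); print('stand up',rect(S[m][:,:2]))
m=blob((z>.003)&(z<.2));print('stand base',rect(S[m][:,:2]))
m=(z>.1);print('pick handle',S[m].mean(0),m.sum(),z.max())
m=(z>.072)&(z<.084);print('guard',rect(S[m][:,:2]),m.sum())
E
```

```text
(array([   6,  401, 2693, 2342,  690,  264,   70,  298, 1821, 1825,  518,
         84,    2,    0]), array([-0.01 , -0.006, -0.002,  0.002,  0.006,  0.01 ,  0.014,  0.018,
        0.022,  0.026,  0.03 ,  0.034,  0.038,  0.042,  0.046]))
block (array([474.9, 357.8]), array([212.9, 110.4]), 77.77)
(array([ 624, 2286,  178,   34,   24,   31,   30,   46,  414,   81,   13,
         11,   16,   14,   15,   51,   22,    0,    0]), array([-0.01,  0.  ,  0.01,  0.02,  0.03,  0.04,  0.05,  0.06,  0.07,
        0.08,  0.09,  0.1 ,  0.11,  0.12,  0.13,  0.14,  0.15,  0.16,
        0.17,  0.18]))
stand up (array([ 445.4, -164.3]), array([ 58.1, 424.3]), 22.98)
stand base (array([ 514.6, -339.4]), array([115.7, 114.4]), 4.93)
pick handle [ 0.50078838 -0.30086553  0.21756781] 139 1.2639713377000978
guard (array([ 515.2, -329.1]), array([50. , 59.8]), 12.76) 430
```

>>> {"op": "apply_moves", "data": {
  "targets": [
    [1, 0, 0, 0, 0, 0, 0.079],
    [1, 0, 0, 0, 0, 0, 0.079],
    [1, 0, 0, 0, 0, 0, 0.079],
    [1, 0, 0, 0, 0, 0, 0.079],
    [1, 0, 0, 0, 0, 0, 0.079],
    [1, 0, 0, 0, 0, 0, 0.079],
    [1, 0, 0, 0, 0, 0, 0.079],
    [1, 0, 0, 0, 0, 0, 0.079],
    [1, 0, 0, 0, 0, 0, 0.079],
    [1, 0, 0, 0, 0, 0, 0.079],
    [1, 0, 0, 0, 0, 0, 0.079]
  ]
}}

```text
time_s: 1.02
tcp_pos: [0.2664, 0.6199, 0.245]
eef_rot: [180.0, -0.1, -101.8]
contact_force: [0.1, 0.5, 0.1]
gripper_width: 0.0879
gripper_force: 0.0
```

```bash
cat >> h.py <<'E'
from scipy.spatial.transform import Rotation as R
def tool():
    from plant import get_state
    s=get_state(); return s['tcp_pos'],R.from_euler('xyz',s['eef_rot'],degrees=True),s
def shift(target):
    p,r,s=tool(); print('t',round(s['time_s'],2),'tcp',p.round(4),'rpy',s['eef_rot'].round(2),'F',s['contact_force'].round(1),'shift mm',(r.inv().apply(np.array(target)-p)*1000).round(1))
E
python3 - <<'E'
from h import *; from plant import capture
p,r,s=tool(); c=capture('wrist')
print('cam in tool',r.inv().apply(c['T'][:3,3]-p).round(3),(r.inv().as_matrix()@c['T'][:3,:3]).round(3).tolist(),c['camera_matrix'].round(1).tolist())
shift([.475,.34,.25])
E
```

```text
cam in tool [ 0.067 -0.001 -0.138] [[0.001, -0.968, -0.249], [1.0, 0.001, -0.001], [0.001, -0.249, 0.968]] [[424.6, 0.0, 319.3], [0.0, 424.6, 242.8], [0.0, 0.0, 1.0]]
t 1.07 tcp [0.2664 0.6199 0.245 ] rpy [ 1.7999e+02 -6.0000e-02 -1.0235e+02] F [-0.1 -0.5  0.3] shift mm [ 228.8 -263.7   -4.8]
```

>>> {"op": "apply_moves", "data": {
  "targets": [
    [1, 0.0254, -0.0293, 0, 0, 0, 0],
    [1, 0.0254, -0.0293, 0, 0, 0, 0],
    [1, 0.0254, -0.0293, 0, 0, 0, 0],
    [1, 0.0254, -0.0293, 0, 0, 0, 0],
    [1, 0.0254, -0.0293, 0, 0, 0, 0],
    [1, 0.0254, -0.0293, 0, 0, 0, 0],
    [1, 0.0254, -0.0293, 0, 0, 0, 0],
    [1, 0.0254, -0.0293, 0, 0, 0, 0],
    [1, 0.0254, -0.0293, 0, 0, 0, 0],
    [1, 0, 0, 0, 0, 0, 0],
    [1, 0, 0, 0, 0, 0, 0]
  ]
}}

```text
time_s: 1.98
tcp_pos: [0.4805, 0.3418, 0.2454]
eef_rot: [180.0, -0.0, -101.5]
contact_force: [0.1, -1.1, -0.6]
gripper_width: 0.0875
gripper_force: 0.0
```

Run:
```python
from h import *; from plant import capture
import pickle
c=capture('wrist'); pickle.dump(c,open('wb.pkl','wb')); cv2.imwrite('pics/wb.png',c['frame'][:,:,::-1])
P=cloud(c);z=P[...,2];print(np.histogram(z,bins=np.arange(-.01,.05,.004)))
shift([.52,-.33,.25])
```

```text
(array([  114, 33820, 79434,  6001,  2529,   157,   936,  5647, 14189,
        4427,    30,     0,     0,     0]), array([-0.01 , -0.006, -0.002,  0.002,  0.006,  0.01 ,  0.014,  0.018,
        0.022,  0.026,  0.03 ,  0.034,  0.038,  0.042,  0.046]))
t 2.03 tcp [0.4799 0.3429 0.2454] rpy [ 1.7999e+02 -1.0000e-02 -1.0145e+02] F [0.5 0.7 1. ] shift mm [ 651.6 -172.9   -4.5]
```

View pics/wb.png

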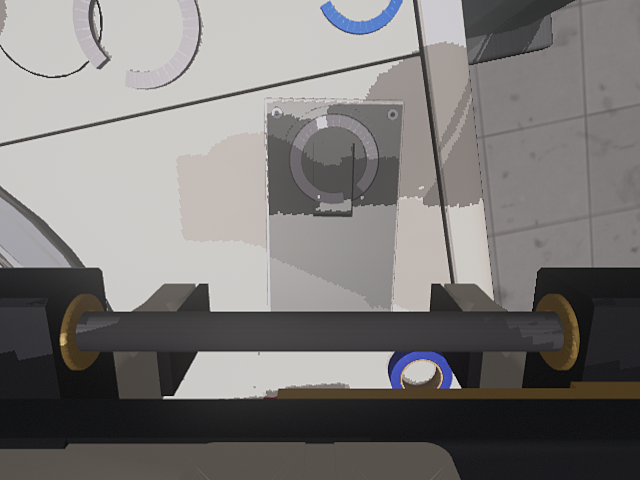

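The wrist view shows the ring centred near (334,157), the slot's open end at (333,215), and the block's near-end corners at (265,100) and (404,102).

Run:
```python
from h import *; import pickle
c=pickle.load(open('wb.pkl','rb'));P=cloud(c);z=P[...,2].copy();z[:80]=9;z[300:]=9
m=blob((z>.017)&(z<.04));
r=rect(P[m][:,:2]);print('block part',r)
# edges from rows/cols
rows=range(115,295,6);L=[];Rr=[]
for v in rows:
    u=np.where(m[v])[0]; L.append([u[0]-.5,v]);Rr.append([u[-1]+.5,v])
ang=[];mid=[]
for E in(L,Rr):
    q=ray(c,E,.024)[:,:2]; vx,vy,x,y=cv2.fitLine(q.astype(np.float32),cv2.DIST_HUBER,0,.001,.001).ravel()
    if vy<0:vx,vy=-vx,-vy
    ang.append(np.degrees(np.arctan2(vy,vx)));mid.append((x,y))
print('edge angles',ang)
a=np.radians(np.mean(ang));X=np.array([np.cos(a),np.sin(a)]);Y=np.array([-X[1],X[0]])
yy=[np.dot(p,Y) for p in mid];print('width',yy[0]-yy[1])
T=[];
for u in range(280,392,6):
    v=np.where(m[:,u])[0]; T.append([u,v[0]-.5])
q=ray(c,T,.024)[:,:2]@X;print('x end',np.median(q),q.std())
o=X*(np.median(q)+.1)+Y*np.mean(yy);print('block origin',o,'yaw',np.degrees(a),'collar',o-.055*X, 'med top z',np.median(P[m][:,2]))
# slot/inner: floor points
f=(z>.003)&(z<.013); f[:, :300]=0; f[:, 370:]=0; f[:140]=0; f[225:]=0
q=P[f][:,:2]-o; print('slot floor n',f.sum(),'x',np.percentile(q@X,[2,98]),'y',np.percentile(q@Y,[2,98]),np.median(P[f][:,2]))
h=m&(z>.0275); q=P[h][:,:2]-o;x,y=q@X,q@Y;k=(np.hypot(x+.055,y)<.05);print('ring+collar bbox',np.percentile(x[k],[1,99]),np.percentile(y[k],[1,99]))
# image: bright ring circle via Hough
g=cv2.medianBlur(cv2.cvtColor(c['frame'],cv2.COLOR_RGB2GRAY),3)
H=cv2.HoughCircles(g[90:230,270:400],cv2.HOUGH_GRADIENT,1,10,param1=100,param2=20,minRadius=25,maxRadius=60)
for u,v,rr in H[0][:4]:
    p=ray(c,[u+270,v+90],.029)[0,:2]-o; print('circ',u+270,v+90,rr,'block xy',p@X,p@Y)
```

```text
block part (array([469., 338.]), array([170.6, 110.2]), 77.83)
edge angles [np.float32(77.744804), np.float32(77.82756)]
width -0.10953054
x end 0.3446130222971832 0.00020462121666071665
block origin [0.47227925 0.35268031] yaw 77.78617 collar [0.46064342 0.29892524] med top z 0.022695611026041174
slot floor n 2430 x [-0.06759758 -0.00738154] y [-0.01619351  0.01699482] 0.006410997474954244
ring+collar bbox [-0.09663333 -0.01936636] [-0.04155217  0.04170101]
circ 333.5 158.5 43.6 block xy -0.056338452152948526 -0.0001332724090484248
circ 344.5 155.5 55.0 block xy -0.05886296361596873 0.008805792164876033
circ 343.5 166.5 44.9 block xy -0.04998138568850859 0.008228738591697997
circ 326.5 170.5 46.0 block xy -0.04654627171072194 -0.00569808096376431
```

>>> {"op": "apply_moves", "data": {
  "targets": [
    [1, 0.0383, -0.0103, -0.0015, 0, 0, 0],
    [1, 0.0383, -0.0103, -0.0015, 0, 0, 0],
    [1, 0.0383, -0.0103, -0.0015, 0, 0, 0],
    [1, 0.0383, -0.0103, -0.0015, 0, 0, 0],
    [1, 0.0383, -0.0103, -0.0015, 0, 0, 0],
    [1, 0.0383, -0.0103, -0.0015, 0, 0, 0],
    [1, 0.0383, -0.0103, -0.0015, 0, 0, 0],
    [1, 0.0383, -0.0103, -0.0015, 0, 0, 0],
    [1, 0.0383, -0.0103, -0.0015, 0, 0, 0],
    [1, 0.0383, -0.0103, -0.0015, 0, 0, 0],
    [1, 0.0383, -0.0103, -0.0015, 0, 0, 0],
    [1, 0.0383, -0.0103, -0.0015, 0, 0, 0],
    [1, 0.0383, -0.0103, -0.0015, 0, 0, 0],
    [1, 0.0383, -0.0103, -0.0015, 0, 0, 0],
    [1, 0.0383, -0.0103, -0.0015, 0, 0, 0],
    [1, 0.0383, -0.0103, -0.0015, 0, 0, 0]
  ]
}}

```text
time_s: 3.37
tcp_pos: [0.5198, -0.2903, 0.2696]
eef_rot: [-180.0, 0.0, -101.2]
contact_force: [1.2, 0.9, 1.3]
gripper_width: 0.0875
gripper_force: 0.0
```

>>> {"op": "apply_moves", "data": {
  "targets": [
    [1, 0, 0, 0, 0, 0, -0.0625],
    [1, 0, 0, 0, 0, 0, -0.0625],
    [1, 0, 0, 0, 0, 0, -0.0625],
    [1, 0, 0, 0, 0, 0, -0.0625],
    [1, 0, 0, 0, 0, 0, 0],
    [1, 0, 0, 0, 0, 0, 0]
  ]
}}

```text
time_s: 3.87
tcp_pos: [0.5198, -0.2886, 0.2694]
eef_rot: [180.0, 0.0, -79.0]
contact_force: [0.5, -0.1, 0.2]
gripper_width: 0.0876
gripper_force: 0.0
```

Run:
```python
from h import *; from plant import capture
import pickle
c=capture('wrist'); pickle.dump(c,open('ws.pkl','wb')); cv2.imwrite('pics/ws.png',c['frame'][:,:,::-1])
P=cloud(c);z=P[:290,:,2];print(np.histogram(z,bins=np.arange(-.01,.18,.01)))
shift([.515,-.333,.25])
```

```text
(array([99622, 17260,  9579,  1095,  2969,   564,   542,  1156,  3109,
         470,   479,   887,  1458,  2455,  1200,  3057,  1000,  1963]), array([-0.01,  0.  ,  0.01,  0.02,  0.03,  0.04,  0.05,  0.06,  0.07,
        0.08,  0.09,  0.1 ,  0.11,  0.12,  0.13,  0.14,  0.15,  0.16,
        0.17]))
t 3.92 tcp [ 0.5197 -0.2887  0.2695] rpy [ 1.7999e+02  1.0000e-02 -7.9040e+01] F [ 0.1  0.1 -0.4] shift mm [42.6 13.1 19.4]
```

View pics/ws.png

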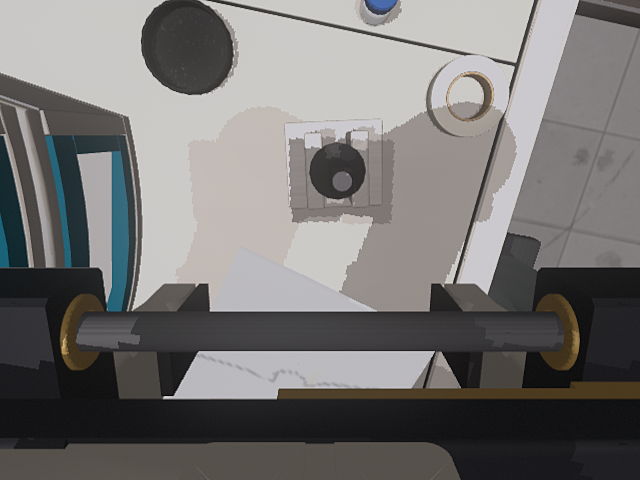

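The wrist view shows the stand base from (286,122) to (392,220), the guard disc near (337,170) and the handle top near (342,181).

Run:
```python
from h import *; import pickle
c=pickle.load(open('ws.pkl','rb'));P=cloud(c);z=P[...,2].copy()
sub=np.zeros(z.shape,bool);sub[105:235,270:405]=1
def part(a,b):
    m=blob(sub&(z>a)&(z<b));return P[m],m
q,m=part(.004,.2);print('base hull',rect(q[:,:2]))
q,m=part(.004,.016);print('base',rect(q[:,:2]))
q,m=part(.06,.082);print('cheeks+guard',rect(q[:,:2]))
m=sub&(z>.058)&(z<.0735);print('cheeks',rect(P[m][:,:2]),m.sum())
m=blob(sub&(z>.0735)&(z<.082));q=P[m];print('guard circ',cv2.minEnclosingCircle((q[:,:2]*1000).astype(np.float32)),rect(q[:,:2]),np.median(q[:,2]),m.sum())
m=blob(sub&(z>.138));q=P[m];print('handle top',rect(q[:,:2]),np.median(q[:,2]),m.sum())
m=blob(sub&(z>.084));q=P[m];print('handle',rect(q[:,:2]),m.sum())
g=cv2.cvtColor(c['frame'],cv2.COLOR_RGB2GRAY);m=blob(sub&(g<75));
e=cv2.minEnclosingCircle(np.argwhere(m)[:,::-1].astype(np.float32));print('guard img',e,ray(c,[e[0]],.077))
```

```text
base hull (array([ 514.7, -330.1]), array([89.1, 79.3]), 13.69)
base (array([ 514.7, -330.1]), array([89.1, 79.3]), 13.69)
cheeks+guard (array([ 514.8, -329.8]), array([49.8, 60.1]), 12.6)
cheeks (array([ 514.8, -329.8]), array([49.8, 60.1]), 12.6) 1763
guard circ ((514.4537353515625, -329.7491760253906), 21.8062801361084) (array([ 514.4, -329.9]), array([42.9, 43. ]), 69.17) 0.07536614952040857 1674
handle top (array([ 518.4, -339.3]), array([15.5, 39.4]), 22.25) 0.1454090753676318 671
handle (array([ 518.4, -339.3]), array([15.6, 39.3]), 22.01) 805
guard img ((337.5, 170.5), 28.504484176635742) [[ 0.51435536 -0.33021867  0.077     ]]
```

>>> {"op": "apply_moves", "data": {
  "targets": [
    [1, 0.02, 0.0065, 0, 0, 0, 0],
    [1, 0.0195, 0.0065, 0, 0, 0, -0.0235],
    [1, 0, 0, 0.02, 0, 0, 0],
    [1, 0, 0, 0.03, 0, 0, 0],
    [1, 0, 0, 0.03, 0, 0, 0],
    [1, 0, 0, 0.03, 0, 0, 0],
    [1, 0, 0, 0.025, 0, 0, 0],
    [1, 0, 0, 0.0195, 0, 0, 0],
    [1, 0, 0, 0, 0, 0, 0],
    [1, 0, 0, 0, 0, 0, 0]
  ]
}}

```text
time_s: 4.75
tcp_pos: [0.5139, -0.3305, 0.1145]
eef_rot: [179.9, 0.0, -76.9]
contact_force: [0.3, -0.1, 0.5]
gripper_width: 0.0877
gripper_force: 0.0
```

>>> {"op": "apply_moves", "data": {
  "targets": [
    [0, 0, 0, 0, 0, 0, 0],
    [0, 0, 0, 0, 0, 0, 0],
    [0, 0, 0, 0, 0, 0, 0],
    [0, 0, 0, 0, 0, 0, 0],
    [0, 0, 0, 0, 0, 0, 0],
    [0, 0, 0, 0, 0, 0, 0],
    [0, 0, 0, 0, 0, 0, 0],
    [0, 0, 0, 0, 0, 0, 0],
    [0, 0, 0, 0, 0, 0, 0],
    [0, 0, 0, 0, 0, 0, 0]
  ],
  "newtons": 40
}}

```text
time_s: 5.58
tcp_pos: [0.514, -0.3309, 0.115]
eef_rot: [180.0, 0.0, -76.9]
contact_force: [0.0, -0.2, -0.1]
gripper_width: 0.0269
gripper_force: 0.0
```

Still closing; I'll give it more time.

>>> {"op": "apply_moves", "data": {
  "targets": [
    [0, 0, 0, 0, 0, 0, 0],
    [0, 0, 0, 0, 0, 0, 0],
    [0, 0, 0, 0, 0, 0, 0],
    [0, 0, 0, 0, 0, 0, 0],
    [0, 0, 0, 0, 0, 0, 0]
  ]
}}

```text
time_s: 6.0
tcp_pos: [0.514, -0.3309, 0.115]
eef_rot: [180.0, 0.0, -76.8]
contact_force: [-0.2, -0.1, -0.9]
gripper_width: 0.0137
gripper_force: 40.0
```

>>> {"op": "apply_moves", "data": {
  "targets": [
    [0, 0, 0, -0.01, 0, 0, 0],
    [0, 0, 0, -0.02, 0, 0, 0],
    [0, 0, 0, -0.03, 0, 0, 0],
    [0, 0, 0, -0.03, 0, 0, 0],
    [0, 0, 0, -0.03, 0, 0, 0],
    [0, 0, 0, 0, 0, 0, 0.0704],
    [0, 0, 0, 0, 0, 0, 0.0704],
    [0, 0, 0, 0, 0, 0, 0.0704],
    [0, 0, 0, 0, 0, 0, 0.0704],
    [0, 0, 0, 0, 0, 0, 0]
  ]
}}

```text
time_s: 6.83
tcp_pos: [0.5139, -0.3308, 0.2358]
eef_rot: [-180.0, 0.0, -102.5]
contact_force: [0.5, 0.5, -1.0]
gripper_width: 0.0142
gripper_force: 40.0
```

>>> {"op": "apply_moves", "data": {
  "targets": [
    [0, -0.017, 0.0051, 0, 0, 0, 0],
    [0, -0.0337, 0.0102, 0, 0, 0, 0],
    [0, -0.0337, 0.0102, 0, 0, 0, 0],
    [0, -0.0337, 0.0102, 0, 0, 0, 0],
    [0, -0.0337, 0.0102, 0, 0, 0, 0],
    [0, -0.0337, 0.0102, 0, 0, 0, 0],
    [0, -0.0337, 0.0102, 0, 0, 0, 0],
    [0, -0.0337, 0.0102, 0, 0, 0, 0],
    [0, -0.0337, 0.0102, 0, 0, 0, 0],
    [0, -0.0337, 0.0102, 0, 0, 0, 0],
    [0, -0.0337, 0.0102, 0, 0, 0, 0],
    [0, -0.0337, 0.0102, 0, 0, 0, 0],
    [0, -0.0337, 0.0102, 0, 0, 0, 0],
    [0, -0.0337, 0.0102, 0, 0, 0, 0],
    [0, -0.0337, 0.0102, 0, 0, 0, 0],
    [0, -0.0337, 0.0102, 0, 0, 0, 0],
    [0, -0.0337, 0.0102, 0, 0, 0, 0],
    [0, -0.0337, 0.0102, 0, 0, 0, 0],
    [0, -0.017, 0.0051, 0, 0, 0, 0],
    [0, 0, 0, 0, 0, 0, 0]
  ]
}}

```text
time_s: 8.5
tcp_pos: [0.4625, 0.3045, 0.2351]
eef_rot: [-180.0, 0.0, -101.8]
contact_force: [0.6, 0.2, -1.3]
gripper_width: 0.0137
gripper_force: 40.0
```

Run:
```python
from h import *; from plant import capture
import pickle
c=capture('wrist'); pickle.dump(c,open('wp.pkl','wb'));s=capture('scene');pickle.dump(s,open('sp.pkl','wb'))
shift([.4632,.3014,.235])
K=s['camera_matrix'];T=np.linalg.inv(s['T']);p=tool()[0]
for d in(0,-.10):
    q=T[:3,:3]@(p+[0,0,d])+T[:3,3];print((K@q/q[2])[:2])
q=K@(T[:3,:3]@(p+[0,0,-.06])+T[:3,3]);u,v=(q[:2]/q[2]).astype(int)
a=cv2.resize(s['frame'][v-60:v+60,u-50:u+50],None,fx=4,fy=4)
b=c['frame'][:, 100:540]
b=cv2.resize(b,(400,436)); o=np.zeros((480,800,3),np.uint8);o[:,:400]=a[:480];o[:436,400:]=b
cv2.imwrite('pics/hold.png',o[:,:,::-1]);print(u,v)
```

```text
t 8.6 tcp [0.4624 0.3015 0.235 ] rpy [ 1.7998e+02 -4.0000e-02 -1.0197e+02] F [-0.2 -0.5 -1. ] shift mm [-0.  -0.8 -0. ]
[245.12336491 123.57109198]
[249.15161217 160.74668495]
247 146
```

View pics/hold.png

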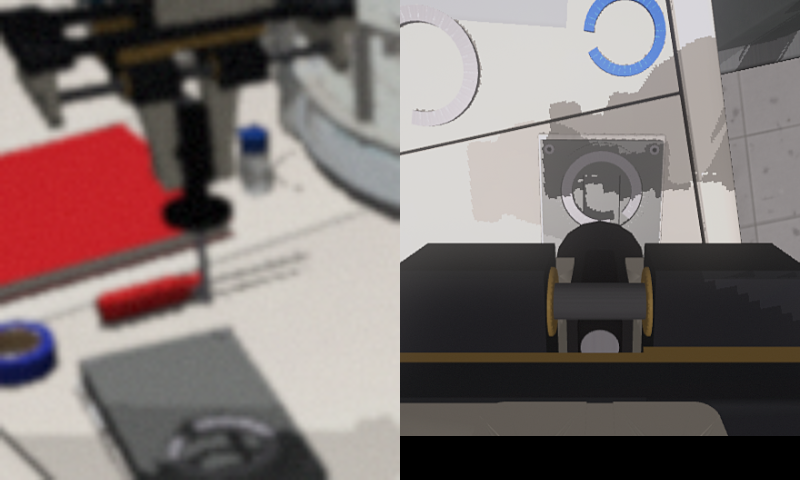

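The pick is held upright above the collar (shank at crop (203,290)), with the ring undisturbed. Descending into the slot inside the ring.

>>> {"op": "apply_moves", "data": {
  "targets": [
    [0, 0, -0.0008, 0.02, 0, 0, 0.003],
    [0, 0, 0, 0.025, 0, 0, 0],
    [0, 0, 0, 0.025, 0, 0, 0],
    [0, 0, 0, 0.02, 0, 0, 0],
    [0, 0, 0, 0.01, 0, 0, 0],
    [0, 0, 0, 0.01, 0, 0, 0],
    [0, 0, 0, 0.006, 0, 0, 0],
    [0, 0, 0, 0.004, 0, 0, 0],
    [0, 0, 0, 0, 0, 0, 0]
  ]
}}

```text
time_s: 9.35
tcp_pos: [0.4636, 0.3008, 0.115]
eef_rot: [180.0, -0.0, -102.5]
contact_force: [0.3, -0.3, -0.5]
gripper_width: 0.014
gripper_force: 40.0
```

Run:
```python
from h import *
# axis at block x -34,y -2
X=np.array([.2115,.9774]);Y=np.array([-X[1],X[0]]);t=np.array([.47228,.35268])-.034*X-.002*Y
shift([*t,.1145])
```

```text
t 9.35 tcp [0.4636 0.3008 0.115 ] rpy [ 1.8000e+02 -1.0000e-02 -1.0246e+02] F [ 0.3 -0.3 -0.5] shift mm [-18.5   0.6   0.5]
```

>>> {"op": "apply_moves", "data": {
  "targets": [
    [0, -0.006, 0, 0, 0, 0, 0],
    [0, -0.006, 0, 0, 0, 0, 0],
    [0, -0.006, 0, 0, 0, 0, 0],
    [0, 0, 0, 0, 0, 0, 0],
    [0, 0, 0, -0.005, 0, 0, 0],
    [0, 0, 0, -0.005, 0, 0, 0],
    [0, 0, 0, -0.005, 0, 0, 0],
    [0, 0, 0, -0.005, 0, 0, 0],
    [0, 0, 0, -0.005, 0, 0, 0],
    [0, 0, 0, 0, 0, 0, 0],
    [0, 0, 0, 0, 0, 0, 0]
  ]
}}

```text
time_s: 10.27
tcp_pos: [0.4676, 0.3187, 0.1406]
eef_rot: [-180.0, 0.1, -102.5]
contact_force: [-0.3, 0.5, -1.2]
gripper_width: 0.0139
gripper_force: 40.0
```

Run:
```python
from h import *; from plant import capture
import pickle
c=capture('wrist');s=capture('scene');t=capture('top')
pickle.dump((c,s,t),open('l1.pkl','wb'));p=tool()[0]
def cr(s,h,w,k,dz):
    K=s['camera_matrix'];T=np.linalg.inv(s['T']);q=K@(T[:3,:3]@(p+[0,0,dz])+T[:3,3]);u,v=(q[:2]/q[2]).astype(int)
    return cv2.resize(s['frame'][v-h:v+h,u-w:u+w],None,fx=k,fy=k,interpolation=cv2.INTER_CUBIC)
a=cr(s,40,40,5,-.09);b=cv2.resize(c['frame'][90:290,220:420],(400,400))
cv2.imwrite('pics/l1.png',np.hstack([a,b])[:,:,::-1]);shift([.4,.3,.2])
```

```text
t 10.42 tcp [0.4673 0.3184 0.1399] rpy [ 1.7999e+02 -1.0000e-02 -1.0246e+02] F [-0.7 -0.2 -2.3] shift mm [ 32.5  61.8 -60.1]
```

View pics/l1.png

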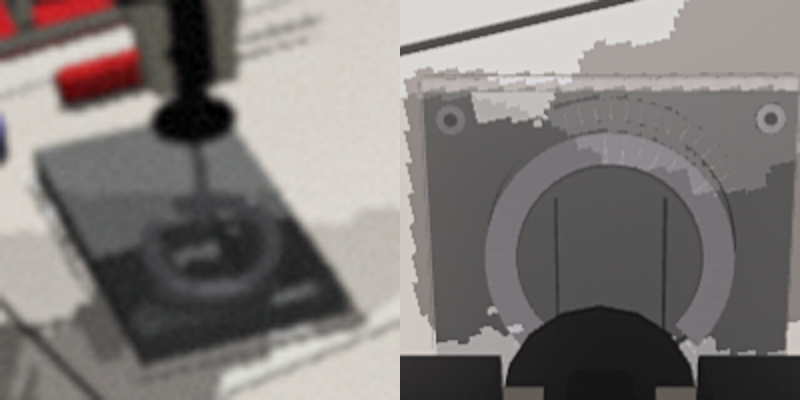

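The ring's gap end is raised on the toe (wrist crop (690,330)) and its rear still rests inside the collar. Continuing the lift slowly until it hangs.

>>> {"op": "apply_moves", "data": {
  "targets": [
    [0, 0, 0, -0.004, 0, 0, 0],
    [0, 0, 0, -0.004, 0, 0, 0],
    [0, 0, 0, -0.004, 0, 0, 0],
    [0, 0, 0, -0.004, 0, 0, 0],
    [0, 0, 0, -0.004, 0, 0, 0],
    [0, 0, 0, -0.004, 0, 0, 0],
    [0, 0, 0, -0.004, 0, 0, 0],
    [0, 0, 0, -0.004, 0, 0, 0],
    [0, 0, 0, -0.004, 0, 0, 0],
    [0, 0, 0, -0.004, 0, 0, 0],
    [0, 0, 0, 0, 0, 0, 0]
  ]
}}

```text
time_s: 11.33
tcp_pos: [0.4677, 0.3189, 0.1811]
eef_rot: [-180.0, 0.1, -102.4]
contact_force: [0.1, 0.5, -1.0]
gripper_width: 0.0141
gripper_force: 40.0
```

>>> {"op": "apply_moves", "data": {
  "targets": [
    [0, 0, 0, -0.004, 0, 0, 0],
    [0, 0, 0, -0.004, 0, 0, 0],
    [0, 0, 0, -0.004, 0, 0, 0],
    [0, 0, 0, -0.004, 0, 0, 0],
    [0, 0, 0, -0.004, 0, 0, 0],
    [0, 0, 0, -0.004, 0, 0, 0],
    [0, 0, 0, -0.004, 0, 0, 0],
    [0, 0, 0, -0.004, 0, 0, 0],
    [0, 0, 0, -0.004, 0, 0, 0],
    [0, 0, 0, 0, 0, 0, 0],
    [0, 0, 0, 0, 0, 0, 0],
    [0, 0, 0, 0, 0, 0, 0]
  ]
}}

```text
time_s: 12.33
tcp_pos: [0.4673, 0.3185, 0.2159]
eef_rot: [180.0, -0.0, -102.5]
contact_force: [0.4, -1.2, -2.3]
gripper_width: 0.0139
gripper_force: 40.0
```

```bash
cat > look.py <<'E'
from h import *; from plant import capture
import pickle,sys
c=capture('wrist');s=capture('scene');t=capture('top')
pickle.dump((c,s,t),open('l.pkl','wb'));p=tool()[0];o=np.array([.47228,.35268])
def cr(s,h,w,k):
    K=s['camera_matrix'];T=np.linalg.inv(s['T']);q=K@(T[:3,:3]@np.r_[o,.06]+T[:3,3]);u,v=(q[:2]/q[2]).astype(int)
    return cv2.resize(s['frame'][v-h:v+h,u-w:u+w],None,fx=k,fy=k,interpolation=cv2.INTER_CUBIC)
a=cr(s,50,40,5);b=cv2.resize(c['frame'][50:300,220:420],(400,500))
cv2.imwrite(sys.argv[1],np.hstack([a,b])[:,:,::-1]);shift([.4,.3,.2])
E
python3 look.py pics/l2.png
```

```text
t 12.48 tcp [0.4673 0.3184 0.2158] rpy [ 1.7998e+02 -3.0000e-02 -1.0246e+02] F [-0.3  0.3 -2.1] shift mm [32.5 61.7 15.8]
```

View pics/l2.png

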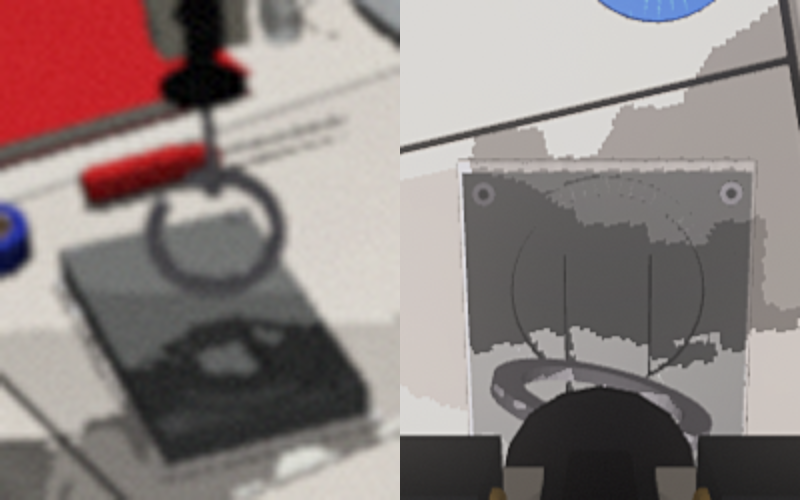

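The ring hangs freely from the toe (scene crop ring centred (217,232)), clear of the collar. Carrying it to the empty half.

>>> {"op": "apply_moves", "data": {
  "targets": [
    [0, -0.001, 0, 0, 0, 0, 0],
    [0, -0.002, 0, 0, 0, 0, 0],
    [0, -0.003, 0, 0, 0, 0, 0],
    [0, -0.003, 0, 0, 0, 0, 0],
    [0, -0.003, 0, 0, 0, 0, 0],
    [0, -0.003, 0, 0, 0, 0, 0],
    [0, -0.003, 0, 0, 0, 0, 0],
    [0, -0.003, 0, 0, 0, 0, 0],
    [0, -0.003, 0, 0, 0, 0, 0],
    [0, -0.003, 0, 0, 0, 0, 0],
    [0, -0.003, 0, 0, 0, 0, 0],
    [0, -0.003, 0, 0, 0, 0, 0],
    [0, -0.003, 0, 0, 0, 0, 0],
    [0, -0.003, 0, 0, 0, 0, 0],
    [0, -0.003, 0, 0, 0, 0, 0],
    [0, -0.003, 0, 0, 0, 0, 0],
    [0, -0.002, 0, 0, 0, 0, 0],
    [0, -0.001, 0, 0, 0, 0, 0],
    [0, 0, 0, 0, 0, 0, 0],
    [0, 0, 0, 0, 0, 0, 0]
  ]
}}

```text
time_s: 14.15
tcp_pos: [0.4777, 0.3654, 0.216]
eef_rot: [180.0, -0.0, -102.5]
contact_force: [-0.4, -0.8, -1.6]
gripper_width: 0.0143
gripper_force: 40.0
```

>>> {"op": "apply_moves", "data": {
  "targets": [
    [0, 0, 0, 0.004, 0, 0, 0],
    [0, 0, 0, 0.004, 0, 0, 0],
    [0, 0, 0, 0.004, 0, 0, 0],
    [0, 0, 0, 0.004, 0, 0, 0],
    [0, 0, 0, 0.004, 0, 0, 0],
    [0, 0, 0, 0.004, 0, 0, 0],
    [0, 0, 0, 0.002, 0, 0, 0],
    [0, 0, 0, 0, 0, 0, 0],
    [0, -0.003, 0, 0.001, 0, 0, 0],
    [0, -0.004, 0, 0.001, 0, 0, 0],
    [0, -0.004, 0, 0.001, 0, 0, 0],
    [0, -0.004, 0, 0.001, 0, 0, 0],
    [0, -0.004, 0, 0.002, 0, 0, 0],
    [0, -0.004, 0, 0.002, 0, 0, 0],
    [0, -0.002, 0, 0.001, 0, 0, 0],
    [0, 0, 0, 0, 0, 0, 0]
  ]
}}

```text
time_s: 15.48
tcp_pos: [0.4831, 0.3902, 0.1805]
eef_rot: [180.0, -0.0, -102.4]
contact_force: [-0.4, -0.6, -1.7]
gripper_width: 0.0141
gripper_force: 40.0
```

```bash
python3 look.py pics/l3.png
```

```text
t 15.63 tcp [0.4831 0.3898 0.1811] rpy [ 1.8000e+02 -1.0000e-02 -1.0246e+02] F [-0.1 -0.2 -2.1] shift mm [105.6  61.8 -18.9]
```

View pics/l3.png

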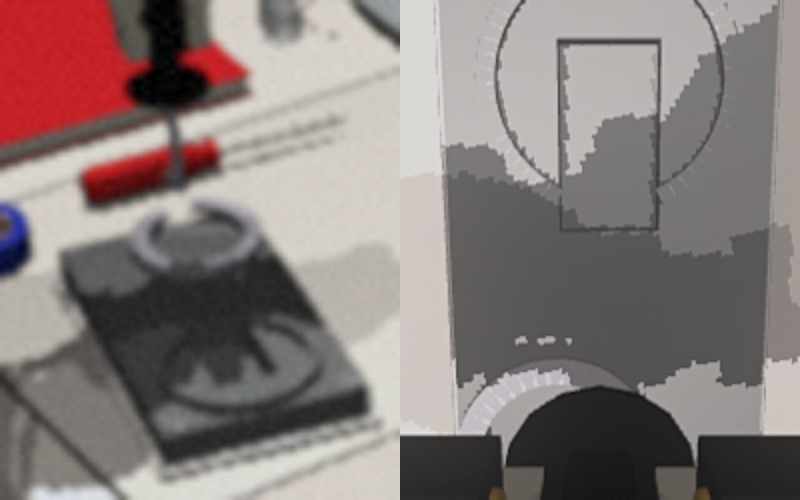

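The ring now looks nearly flat in the scene crop at (195,238), with the toe above at (175,182). I'll measure it by depth.

Run:
```python
from h import *; import pickle
c,s,t=pickle.load(open('l.pkl','rb'));X=np.array([.2115,.9774]);Y=np.array([-X[1],X[0]]);o=np.array([.47228,.35268])
for n,k in(('scene',s),('wrist',c)):
    P=cloud(k);q=P[...,:2]-o;x=q@X;y=q@Y;z=P[...,2]
    ok=(x>-.005)&(x<.12)&(abs(y)<.06)&(z>.0)&(z<.09)
    f=k['frame'].astype(int);hsv=cv2.cvtColor(k['frame'],cv2.COLOR_RGB2HSV)
    print(n,np.histogram(z[ok],bins=np.arange(.012,.09,.004))[0])
    m=ok&(z>(.0285 if n=='scene' else .0265))&(z<.08)
    A=np.c_[x[m],y[m]]
    for a in np.arange(-.005,.12,.01):
        b=(x[m]>a)&(x[m]<a+.01)
        if b.sum()>3: print(round(a,3),b.sum(),'z',np.percentile(z[m][b],[10,50,90]).round(3),'y',np.percentile(y[m][b],[3,97]).round(3))
```

```text
scene [ 11  25 425 298  93  44   2   0   0   0   0   0   0   0   0   0   4   6
   1]
0.025 4 z [0.03  0.032 0.032] y [-0.022  0.004]
0.035 20 z [0.029 0.03  0.036] y [-0.036  0.006]
0.045 16 z [0.029 0.031 0.033] y [-0.046  0.011]
0.055 13 z [0.029 0.031 0.032] y [-0.049  0.029]
0.065 11 z [0.03  0.031 0.033] y [-0.051  0.019]
0.075 18 z [0.029 0.031 0.034] y [-0.05   0.016]
0.085 29 z [0.03  0.032 0.035] y [-0.045  0.013]
0.095 17 z [0.031 0.033 0.034] y [-0.038  0.005]
wrist [    0     3 12501   211   767   336     0     0     0     0     0     0
     0     0     0     0     0     0     0]
0.035 668 z [0.028 0.03  0.032] y [-0.038  0.001]
0.045 337 z [0.029 0.032 0.033] y [-0.048  0.005]
0.055 144 z [0.032 0.033 0.034] y [-0.052 -0.041]
```

Run:
```python
from h import *; import pickle
c,s,t=pickle.load(open('l.pkl','rb'))
t0=pickle.load(open('top.pkl','rb'));s0=pickle.load(open('scene.pkl','rb'))
for k in(t0,s0):
    P=cloud(k).reshape(-1,3);P=P[(k['range_z'].ravel()>0)&(P[:,2]>.1)&(P[:,0]>.4)&(P[:,0]<.95)&(P[:,1]>.2)&(P[:,1]<.75)]
    for a in np.arange(.2,.75,.08):
        b=(P[:,1]>=a)&(P[:,1]<a+.08)
        if b.sum(): print(round(a,2),b.sum(),'xmin',np.percentile(P[b,0],1).round(3),'zmax',np.percentile(P[b,2],99).round(3))
    print()
```

```text
0.2 6999 xmin 0.666 zmax 0.297
0.28 7234 xmin 0.63 zmax 0.264
0.36 7360 xmin 0.623 zmax 0.263
0.44 9132 xmin 0.635 zmax 0.407
0.52 4078 xmin 0.678 zmax 0.358
0.6 624 xmin 0.775 zmax 0.153
0.68 590 xmin 0.765 zmax 0.161

0.2 3513 xmin 0.661 zmax 0.346
0.28 2839 xmin 0.626 zmax 0.261
0.36 2341 xmin 0.62 zmax 0.413
0.44 3305 xmin 0.632 zmax 0.41
0.52 965 xmin 0.674 zmax 0.385
0.6 42 xmin 0.84 zmax 0.335
0.68 245 xmin 0.759 zmax 0.347
```

>>> {"op": "apply_moves", "data": {
  "targets": [
    [0, 0, 0, -0.02, 0, 0, 0],
    [0, 0, 0, -0.03, 0, 0, 0],
    [0, 0, 0, -0.02, 0, 0, 0],
    [0, -0.02, 0.01, 0, 0, 0, 0],
    [0, -0.03, 0.01, 0, 0, 0, 0],
    [0, -0.03, 0.005, 0, 0, 0, 0],
    [0, 0, 0, 0, 0, 0, 0],
    [0, 0, 0, 0, 0, 0, 0]
  ]
}}

```text
time_s: 16.3
tcp_pos: [0.4756, 0.4744, 0.2504]
eef_rot: [180.0, -0.0, -102.4]
contact_force: [-0.2, 0.2, -1.9]
gripper_width: 0.0139
gripper_force: 40.0
```

Run:
```python
from h import *; from plant import capture
import pickle
c=capture('wrist');s=capture('scene');t=capture('top')
pickle.dump((c,s,t),open('l4.pkl','wb'));X=np.array([.2115,.9774]);Y=np.array([-X[1],X[0]]);o=np.array([.47228,.35268])
P=cloud(c);q=P[...,:2]-o;x=q@X;y=q@Y;z=P[...,2]
top=(x>-.005)&(x<.098)&(abs(y)<.052)&(z>.018)&(z<.026)
A=np.c_[x[top],y[top],np.ones(top.sum())];kk=np.linalg.lstsq(A,z[top],rcond=None)[0];print('top plane',kk)
m=blob((x>-.005)&(x<.13)&(abs(y)<.07)&(z>.0268)&(z<.08))
A=np.c_[x[m],y[m],np.ones(m.sum())];k2=np.linalg.lstsq(A,z[m],rcond=None)[0];print('ring plane',k2,m.sum())
d=k2-kk;print('tilt deg',np.degrees(np.hypot(d[0],d[1])),'bbox x',np.percentile(x[m],[1,99]),'y',np.percentile(y[m],[1,99]))
v,u=np.where(m);print('pix',u.min(),u.max(),v.min(),v.max())
cv2.imwrite('pics/l4.png',cv2.resize(c['frame'][60:300,160:480],(800,600))[:,:,::-1]);shift([.4,.3,.2])
```

```text
top plane [ 0.002462   -0.00110826  0.02227741]
ring plane [ 0.00051301 -0.00013632  0.02764822] 1879
tilt deg 0.12478434015941617 bbox x [0.03679067 0.1039333 ] y [-0.05184664  0.01740592]
pix 230 315 112 198
t 16.45 tcp [0.476  0.4726 0.2511] rpy [ 1.8000e+02 -2.0000e-02 -1.0248e+02] F [-0.6 -0.7 -0.5] shift mm [184.9  36.9  51.1]
```

View pics/l4.png

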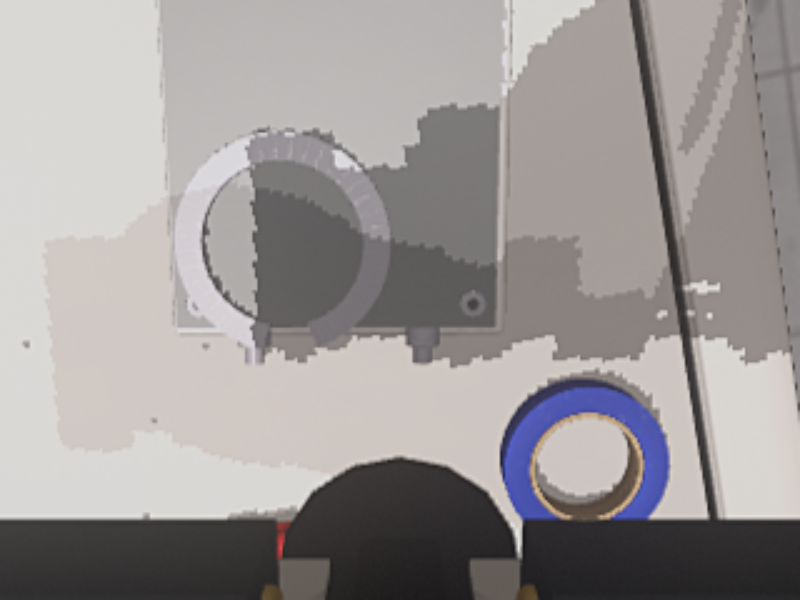

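The ring lies flat on the empty half: tilt about 0.1°, centre about x 72, y -17 mm in the block frame. Taking the pick back to the stand.

>>> {"op": "apply_moves", "data": {
  "targets": [
    [0, 0.018, -0.005, 0, 0, 0, 0],
    [0, 0.035, -0.0095, 0, 0, 0, 0],
    [0, 0.035, -0.0095, 0, 0, 0, 0],
    [0, 0.035, -0.0095, 0, 0, 0, 0],
    [0, 0.035, -0.0095, 0, 0, 0, 0],
    [0, 0.035, -0.0095, 0, 0, 0, 0],
    [0, 0.035, -0.0095, 0, 0, 0, 0],
    [0, 0.035, -0.0095, 0, 0, 0, 0],
    [0, 0.035, -0.0095, 0, 0, 0, 0],
    [0, 0.035, -0.0095, 0, 0, 0, 0],
    [0, 0.035, -0.0095, 0, 0, 0, 0],
    [0, 0.035, -0.0095, 0, 0, 0, 0],
    [0, 0.035, -0.0095, 0, 0, 0, 0],
    [0, 0.035, -0.0095, 0, 0, 0, 0],
    [0, 0.035, -0.0095, 0, 0, 0, 0],
    [0, 0.035, -0.0095, 0, 0, 0, 0],
    [0, 0.035, -0.0095, 0, 0, 0, 0],
    [0, 0.035, -0.0095, 0, 0, 0, 0],
    [0, 0.035, -0.0095, 0, 0, 0, 0],
    [0, 0.035, -0.0095, 0, 0, 0, 0]
  ]
}}

```text
time_s: 18.12
tcp_pos: [0.5087, -0.236, 0.2518]
eef_rot: [-179.9, 0.0, -102.5]
contact_force: [0.5, 0.4, -0.6]
gripper_width: 0.0141
gripper_force: 40.0
```

>>> {"op": "apply_moves", "data": {
  "targets": [
    [0, 0.035, -0.0095, 0, 0, 0, 0],
    [0, 0.035, -0.0095, 0, 0, 0, 0],
    [0, 0, 0, 0, 0, 0, -0.071],
    [0, 0, 0, 0, 0, 0, -0.071],
    [0, 0, 0, 0, 0, 0, -0.071],
    [0, 0, 0, 0, 0, 0, -0.071],
    [0, 0, 0, 0, 0, 0, 0],
    [0, 0, 0, 0, 0, 0, 0]
  ]
}}

```text
time_s: 18.78
tcp_pos: [0.5125, -0.3065, 0.2515]
eef_rot: [-180.0, -0.0, -77.1]
contact_force: [-1.4, 0.7, -1.3]
gripper_width: 0.0138
gripper_force: 40.0
```

```bash
python3 -c "
from h import *
shift([.514,-.3309,.115])"
```

```text
t 18.78 tcp [ 0.5125 -0.3065  0.2515] rpy [-1.7997e+02 -2.0000e-02 -7.7140e+01] F [-1.4  0.7 -1.3] shift mm [ 24.1   4.1 136.5]
```

>>> {"op": "apply_moves", "data": {
  "targets": [
    [0, 0.014, 0.002, 0, 0, 0, 0],
    [0, 0.01, 0.002, 0, 0, 0, -0.002],
    [0, 0, 0, 0, 0, 0, 0],
    [0, 0, 0, 0.02, 0, 0, 0],
    [0, 0, 0, 0.025, 0, 0, 0],
    [0, 0, 0, 0.02, 0, 0, 0],
    [0, 0, 0, 0.015, 0, 0, 0],
    [0, 0, 0, 0.015, 0, 0, 0],
    [0, 0, 0, 0.015, 0, 0, 0],
    [0, 0, 0, 0.01, 0, 0, 0],
    [0, 0, 0, 0.008, 0, 0, 0],
    [0, 0, 0, 0.004, 0, 0, 0],
    [0, 0, 0, 0.003, 0, 0, 0],
    [0, 0, 0, 0, 0, 0, 0],
    [0, 0, 0, 0, 0, 0, 0]
  ]
}}

```text
time_s: 20.03
tcp_pos: [0.5151, -0.3305, 0.1166]
eef_rot: [-180.0, -0.0, -76.7]
contact_force: [0.3, -0.1, -1.8]
gripper_width: 0.0138
gripper_force: 40.0
```

>>> {"op": "apply_moves", "data": {
  "targets": [
    [0, 0, 0, 0.001, 0, 0, 0],
    [0, 0, 0, 0, 0, 0, 0],
    [1, 0, 0, 0, 0, 0, 0],
    [1, 0, 0, 0, 0, 0, 0],
    [1, 0, 0, 0, 0, 0, 0],
    [1, 0, 0, 0, 0, 0, 0],
    [1, 0, 0, 0, 0, 0, 0],
    [1, 0, 0, 0, 0, 0, 0],
    [1, 0, 0, 0, 0, 0, 0],
    [1, 0, 0, 0, 0, 0, 0],
    [1, 0, 0, 0, 0, 0, 0],
    [1, 0, 0, 0, 0, 0, 0],
    [1, 0, 0, 0, 0, 0, 0],
    [1, 0, 0, 0, 0, 0, 0]
  ]
}}

```text
time_s: 21.2
tcp_pos: [0.5148, -0.3303, 0.1151]
eef_rot: [180.0, 0.0, -76.7]
contact_force: [1.0, 1.0, -0.4]
gripper_width: 0.0857
gripper_force: 0.0
```

>>> {"op": "apply_moves", "data": {
  "targets": [
    [1, 0, 0, -0.02, 0, 0, 0],
    [1, 0, 0, -0.03, 0, 0, 0],
    [1, 0, 0, -0.035, 0, 0, 0],
    [1, 0, 0, -0.035, 0, 0, 0],
    [1, 0, 0, -0.03, 0, 0, 0],
    [1, -0.02, 0, 0, 0, 0, 0],
    [1, -0.025, 0, 0, 0, 0, 0],
    [1, 0, 0, 0, 0, 0, 0],
    [1, 0, 0, 0, 0, 0, 0]
  ]
}}

```text
time_s: 21.95
tcp_pos: [0.5043, -0.2858, 0.2657]
eef_rot: [-179.9, -0.0, -76.6]
contact_force: [0.2, 0.0, -0.8]
gripper_width: 0.0879
gripper_force: 0.0
```

Run:
```python
from h import *; from plant import capture
c=capture('wrist');t=capture('top');P=cloud(c);z=P[...,2].copy()
sub=np.zeros(z.shape,bool);sub[95:240,260:415]=1
m=blob(sub&(z>.0735)&(z<.082));q=P[m];print('guard',cv2.minEnclosingCircle((q[:,:2]*1000).astype(np.float32)),np.median(q[:,2]),m.sum())
P=cloud(t);X=np.array([.2115,.9774]);Y=np.array([-X[1],X[0]]);q=P[...,:2]-[.47228,.35268];x=q@X;y=q@Y
hsv=cv2.cvtColor(t['frame'],cv2.COLOR_RGB2GRAY);b=(x>0)&(x<.115)&(abs(y)<.06)&(P[...,2]>.015)&(hsv>np.median(hsv[(x>0)&(x<.09)&(abs(y)<.05)])+25)
print('ring px',b.sum(),x[b].mean(),y[b].mean())
a=cv2.resize(t['frame'][222:307,110:240],(400,262));b=cv2.resize(c['frame'][90:250,240:430],(400,337));o=np.zeros((337,800,3),np.uint8);o[:262,:400]=a;o[:,400:]=b
cv2.imwrite('pics/fin.png',o[:,:,::-1]);shift([.5,-.3,.2])
```

```text
guard ((515.31884765625, -329.3514404296875), 21.884634017944336) 0.07539052313841355 1805
ring px 313 0.07053152501849284 -0.01781936853080875
t 22.05 tcp [ 0.5046 -0.2867  0.2652] rpy [-1.7999e+02 -2.0000e-02 -7.6700e+01] F [0.3 0.8 1. ] shift mm [11.9  7.5 65.2]
```

View pics/fin.png

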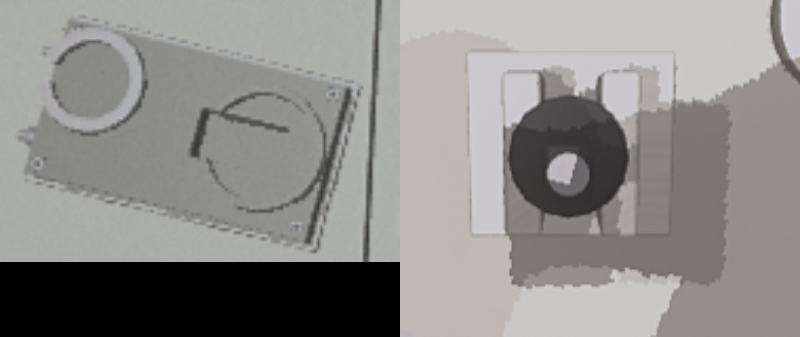

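The ring lies flat on the empty half (left, (93,80)) and the pick hangs upright in the stand (right, (568,157)) with its guard at the original height. Handing in.

```bash
python3 -c "
from plant import close_job; print(close_job())"
```

```text
the job is handed in; nothing more can be done
None
```

The job is handed in, with no verdict returned. The ring was lifted out of the collar on the pick and, by camera, lies flat on the block's empty half about 72 mm along x and 17 mm off the middle line, though it slid off the toe while being lowered rather than being laid down. The pick hangs upright in its stand, the gripper is clear of everything, and the clock stood at about 22 s.

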